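# Pull the photometer's filter for inspection

## Task

The photometer's colour filter is to be inspected. Take the black-capped sample cell out of the photometer and stand it fully home in a free bore of the cell rack; then swing the blue light hood, which has a bar for it, up until it stands upright and leave it open, and draw the filter plate under it straight up out of its slot. Finish holding the plate still in the gripper, upright, at least 20 cm above the worktop and clear of the photometer, with its flat face and round green window turned squarely to the front edge of the bench; do not put it down, and leave the white-capped cell and everything else on the bench where it stands.

Things in the scene. Friction and masses are not known exactly. Their poses are not given: they have to be found in the camera images.
- photometer: White bench photometer, 200 x 184 mm and 70 mm high to its black deck, fixed. Origin at the centre of its underside; x points to its rear (the hinge), y to its left, z up. In front of the deck a key panel slopes down from 60 to 44 mm. It stands turned up to 0.3 rad.
- hood (a joint): Angle of the blue light hood over the deck: 0 shut, 1.57 upright, end stop 1.85. Hinged along the photometer's y at its rear; stiff, it stays where it is left (about 1 N at the bar moves it). 104 x 146 mm, its top 30 mm above the deck; the sample cell stands through a 34 mm hole in it, so it cannot open while the cell is in.
- hood_bar (a point): Middle of the hood's steel bar (10 mm thick round bar along the photometer's y, 79 mm free between its brackets), 29 mm of free gap between bar and hood; shut, it lies 92 mm above the worktop, in front of the hood. It can be pinched from above and turns between the fingers. The point and its axes move with the hood.
- hood_hinge (a point): Middle of the hood's hinge line at deck height. From there the bar's middle lies 139 mm to the front (photometer -x) and 22 mm up with the hood shut; it runs on an arc of 141 mm radius round the hinge line.
- sample_cell: Amber glass cell with black screw cap, loose, 108 mm tall: glass 24 mm thick, cap 26 mm thick and 20 mm tall (the topmost 20 mm). Origin at its centre, half-way up, z up along it. At the start it stands 44 mm deep in the well of the photometer, through the hole in the hood; its cap stands out 10 to 30 mm above the hood's top.
- well_mouth (a point): Centre of the mouth of the 27 mm well in the photometer's deck, 44 mm deep, in which the sample cell stands.
- rack: Grey cell rack, 52 x 164 mm, 48 mm high, fixed, with three bores in a row along its y axis, 54 mm apart. Origin at the centre of its underside. It stands turned up to 0.4 rad.
- rack_bore0 (a point): Centre of the mouth of the rack's first bore (at +y), free. 27 mm wide, 40 mm deep, on the rack's top at 48 mm; z up.
- rack_bore1 (a point): The same for the middle bore, free.
- rack_bore2 (a point): The same for the third bore (at -y), in which the white-capped cell stands.
- ref_cell: Clear glass cell with white screw cap, loose, same shape and size as the sample cell, origin at its centre; it stands in the third bore of the rack and stays there.
- filter_plate: Filter plate, loose, 69 mm tall, 60 g, upright under the hood in a slot with 1.5 mm play. Lower 44 mm, in the slot: black frame 40 mm wide (its x), 6 mm thick (y), round green window on both faces. Upper 25 mm, above the deck: ribbed aluminium grip 32 mm wide (x), 10 mm thick (y), its middle 22 mm above the origin. Origin at the plate's centre; axes at the start as the photometer's.
- slot_mouth (a point): Centre of the mouth of the filter slot in the photometer's deck, 70 mm above the worktop.
- bench_front (a point): Fixed mark for directions, on the worktop: its x axis points away from the robot, square to the straight front edge of the bench, its y axis runs along that edge to the left, z up.
- stopwatch: Black stopwatch lying on the worktop, 97 x 91 x 18 mm, loose, origin at the centre of its underside; a bystander.
- beaker_100: Small empty glass beaker, 55 mm wide, 70 mm tall, loose, origin at the centre of its underside; a bystander.
Mind the look-alikes: they are no part of the job. There is more than one size of the sample_cell; the one meant has the size given above.

How it is judged (in metres and radians):
On the way, in this order (a step that is already met when the one before it is completed fails the run):
1. the sample cell stands fully home and upright in a free bore of the rack, released, with the hood still shut (((horizontal distance between sample_cell and rack_bore0 below 0.006 m and z of sample_cell in the frame of rack_bore0 below 0.018 m) or (horizontal distance between sample_cell and rack_bore1 below 0.006 m and z of sample_cell in the frame of rack_bore1 below 0.018 m)) and angle between sample_cell's own z axis and vertical below 0.15 rad and contact force between sample_cell and the fingers below 0.1 N and value of joint hood below 0.15 rad), for 0.2 s.
2. the hood stands upright (more than 1.25 rad) with the filter plate still in its slot (value of joint hood above 1.25 rad and z of filter_plate in the frame of slot_mouth below 0 m), for 0.2 s.
3. the filter plate is drawn straight up out of the slot, its lower edge clear of the deck (z of filter_plate in the frame of slot_mouth above 0.037 m and angle between filter_plate's own z axis and vertical below 0.35 rad and horizontal distance between filter_plate and slot_mouth below 0.08 m), for 0.1 s.
At the end, for the whole second after the job is handed in: Plate gripped and still, centre over 0.2 m above the worktop, upright within 0.25 rad, facing the bench front within 0.3 rad, clear of the photometer; hood open over 1.2 rad; sample cell upright in a free bore, within 6 mm of its centre, fully down; bystanders where they stood (height (world z) of filter_plate above 0.2 m and angle between filter_plate's own z axis and vertical below 0.25 rad and angle between the y axis of filter_plate and the x axis of bench_front, either way round below 0.3 rad and contact force between filter_plate and the fingers above 2 N and contact force between filter_plate and photometer below 0.1 N and linear speed of filter_plate below 0.03 m/s and value of joint hood above 1.2 rad and ((horizontal distance between sample_cell and rack_bore0 below 0.006 m and z of sample_cell in the frame of rack_bore0 below 0.018 m) or (horizontal distance between sample_cell and rack_bore1 below 0.006 m and z of sample_cell in the frame of rack_bore1 below 0.018 m)) and angle between sample_cell's own z axis and vertical below 0.15 rad); the arm keeps its last pose, push and grip.
It fails at once if the white-capped cell is disturbed (moved more than 15 mm) (distance of ref_cell from where it was at the start of the episode above 0.015 m).
It fails at once if the stopwatch is moved more than 30 mm (distance of stopwatch from where it was at the start of the episode above 0.03 m).
It fails at once if the beaker is moved more than 30 mm (distance of beaker_100 from where it was at the start of the episode above 0.03 m).
It also fails if it takes over 67 s, if anything falls off the work surface, if the arm or the gripper's body presses on something with over 40 N, if the wrist force passes 120 N, or if a joint passes its speed limit or range.

## Robot

A 6-joint arm with a two-finger parallel gripper is mounted at the origin on a cart in front of the work surface, level with it; the furniture and walls round the work are solid. World frame = base frame: x ahead of the robot, y to its left, z up, the work surface at z = 0. Lengths are in mm, angles in rad, forces in N, time in s.
With the tool pointing down it reaches from about 275 to 750 mm from the base axis. Payload 10.2 kg.
Tool frame: the origin (TCP) lies midway between the tips of the shut fingers; the grasp point (between the pads) lies 19 mm behind it; z points along the fingers, y is the line along which they close (so a half turn about z gives the same grasp; the last joint's range is limited). The gripper opens to 85 mm and grips with 20 to 120 N. Pads are 22 mm wide; open, the fingers measure 114 mm over their backs; the gripper's body (76 mm by 85 mm) begins 54 mm behind the grasp point. The pads swing forward as they close: fully open they stand 13 mm farther back than shut.
Start: joints at [-1.437, 0.313, 1.498, -0, 1.331, -0.223], TCP at [183.358, -491.946, 231.294] pointing down, gripper open.
Joint ranges: [-2.94, 2.94], [-0.97, 2.17], [0.19, 2.56], [-1.23, 4.37], [0.02, 3.11], [-2.88, 2.88]. Speed limits (rad/s): [2.39, 2.39, 3.01, 3.14, 3.14, 3.14].

## Interface

Orientations are given as a unit quaternion [w, x, y, z].
In Python, from rig import sense, capture, finish_job, find_in, place_of gives the robot as it stands. The module is installed in compiled form; this text tells all that it offers.
- The arm moves only by the shell command python3 -m jog 'ROWS' [FORCE]. ROWS is JSON, a list of rows, each an object of numbers: "tx", "ty", "tz": the shift along the tool's x, y, z in mm; "ax", "ay", "az": the turn, a rotation vector about the tool's x, y, z in rad; "jaw": the closure, from -1 (fully open) to 1 (shut), so that 0 is half open. In form: [{"tx": .., "ty": .., "tz": .., "ax": .., "ay": .., "az": .., "jaw": ..}, ...]. A call has 1 to 5 rows; each row shifts and turns the commanded pose from where the row before left it, along the tool's axes as they then stand; what a row does not reach is not made up. A row lasts 1/8 s, in which the tool goes at most 62.5 mm and 10.7 degrees, less where a joint would pass 70% of its speed; a pose out of reach is approached as far as the arm can. A call with a gripper value outside its range is refused whole. The fingers move at their own pace and stop on an object; FORCE is the grip in N (left out, the last holds). Time passes only in rows, so rows that do not move let the fingers close. It gives the time, the measured TCP pose, the force, the opening and the grip force at its end, in the units of the state.
- sense(): the state, without advancing time (a new reading comes with each control period).
- capture(name): name is "side" or "top" or "wrist"; returns a dict with "color" (384x512x3 uint8, red, green, blue), "depth" (384x512 float32, mm along the optical axis (not along the pixel's ray), 0 where there is no reading), "fx", "fy", "cx", "cy" (pixels), "camera_from_world" (4x4, takes a point from world to camera coordinates); the wrist camera has in their place "mount" (4x4, takes a point from camera to tool coordinates, whose origin is the TCP and whose axes are the flange's). Camera axes: x right, y up, looking along -z (the intrinsics and any distortion apply to the point x, -y, -z); pixel columns grow to the right and rows downward; lengths in mm; the calibration is good to about 2 mm. A picture is of the moment at which its call begins: read the wrist's pose just before it.
- finish_job(): hands the job in; it is judged then, once.
Trained networks look in the newest picture that a camera, given by its name, has taken for a name from the list of things; names that differ only in an ending like _2 or _b are one class to them, and where a whole thing is asked for, a point or a joint stands for the part that bears it (a point fixed in the world has none). Each returns a list of dicts, best first, with "conf" (0 to 1); they miss things now and then, are a little off and sometimes report something else, mostly with a low value. They report only what shows in the picture. A call takes as long as a camera call. They do not tell look-alikes from the thing itself.
- find_in(query, camera): "centre" ([column, row] in pixels, amid what is visible of it).
- place_of(query, camera): "centre" ([column, row] in pixels: a listed point, or the origin of a listed thing).
The state is a dict: "time_s": time; "joints": joint angles; "dq": joint speeds; "tau": joint torques, N m; "eef_pos": TCP position; "ee_rot": TCP orientation; "force": force on the tool from outside, world axes, zero at the start; "wrist_torque": the same for the moment, N m; "grip_width": opening from 0.0 (shut) to 1.0 (fully open); "grip_force": force on a finger pad.
Only numpy, scipy, OpenCV 4.12 (cv2) and the standard library are available. Lean on these libraries where they do the work, as an engineer would, in place of code of your own. Each camera call takes 0.05 s, during which the arm holds its last target. There are 200 camera calls.

## Working session

There is one attempt and no reset: what is moved stays moved. The work goes in short steps, Python scripts to look and compute and a shell command to move; the robot and the scene stay as the last step left them, time stands still between calls to the robot, and variables do not carry over. Pictures are saved under pics/ and viewed, at most 10 in all, crops included, and the job is handed in when it is done.

```bash
mkdir -p pics
cat > h.py <<'E'
import numpy as np, cv2
from rig import sense, capture, find_in, place_of
from scipy.spatial.transform import Rotation as R
def tool():
    s=sense(); q=s["ee_rot"]; T=np.eye(4); T[:3,:3]=R.from_quat([q[1],q[2],q[3],q[0]]).as_matrix(); T[:3,3]=s["eef_pos"]; return T
def cap(n):
    T=tool(); c=capture(n)
    c["w"]=T@np.array(c["mount"]) if n=="wrist" else np.linalg.inv(np.array(c["camera_from_world"]))
    return c
def ray(c,px):
    d=np.array([(px[0]-c["cx"])/c["fx"],-(px[1]-c["cy"])/c["fy"],-1.]); return c["w"][:3,3],c["w"][:3,:3]@d
def atz(c,px,z):
    o,d=ray(c,px); return o+d*(z-o[2])/d[2]
def atd(c,px):
    o,d=ray(c,px); u,v=int(round(px[0])),int(round(px[1])); 
    p=c["depth"][max(v-1,0):v+2,max(u-1,0):u+2]; p=p[p>0]
    return o+d*np.median(p) if len(p) else None
def save(c,n): cv2.imwrite("pics/"+n,c["color"][:,:,::-1])
E
python3 - <<'E'
from h import *
np.set_printoptions(precision=1,suppress=True)
print({k:v for k,v in sense().items() if k in("eef_pos","ee_rot","grip_width")})
Z=dict(photometer=0,hood_bar=92,hood_hinge=70,sample_cell=80,well_mouth=70,rack=0,rack_bore0=48,rack_bore1=48,rack_bore2=48,ref_cell=62,filter_plate=60,slot_mouth=70,stopwatch=0,beaker_100=0)
ims=[]
for n in("top","side"):
    c=cap(n); ims.append(c["color"]); print(n,c["w"][:3,3])
    if n=="wrist": continue
    for k,z in Z.items():
        for r in place_of(k,n)[:3]:
            print(k,round(r["conf"],2),np.array(r["centre"]),atz(c,r["centre"],z))
for i,n in zip(ims,("top","side")): cv2.imwrite(f"pics/{n}0.png",cv2.resize(i,(800,600))[:,:,::-1])
E
```

```text
{'eef_pos': array([ 183.3, -491.7,  230.7]), 'ee_rot': array([-0. ,  1. ,  0.2,  0. ]), 'grip_width': 0.9980864220822157}
top [ 478.6 -222.8 1535.2]
photometer 0.66 [176.2 223. ] [472.2  23.    0. ]
hood_bar 0.69 [311.6 254. ] [ 383.5 -410.6   92. ]
hood_bar 0.65 [167.6 238.3] [425.2  33.5  92. ]
hood_hinge 0.93 [174.6 192. ] [569.7  19.3  70. ]
sample_cell 0.56 [183.6 213.3] [503. -12.  80.]
sample_cell 0.51 [196.2 164.3] [657.2 -47.8  80. ]
sample_cell 0.44 [215.5 193.3] [ 566.9 -110.1   80. ]
well_mouth 0.58 [317.1 254.3] [ 381.3 -430.7   70. ]
well_mouth 0.57 [185.1 211.3] [509.5 -15.1  70. ]
rack 0.89 [297.9 246.5] [ 401.2 -377.4    0. ]
rack 0.6 [171.6 235.2] [432.1  37.1   0. ]
rack_bore0 0.8 [284.  243.8] [ 411.5 -328.3   48. ]
rack_bore0 0.66 [297.7 250.9] [ 389.7 -372.1   48. ]
rack_bore1 0.8 [284.  243.8] [ 411.5 -328.3   48. ]
rack_bore1 0.66 [297.7 250.9] [ 389.7 -372.1   48. ]
rack_bore2 0.8 [284.  243.8] [ 411.5 -328.3   48. ]
rack_bore2 0.66 [297.7 250.9] [ 389.7 -372.1   48. ]
slot_mouth 0.88 [162.6 209.9] [512.8  55.5  70. ]
slot_mouth 0.71 [283.2 242. ] [ 418.1 -32
[... 681 characters left out ...]
 ] [560.3   7.1  70. ]
rack 0.98 [214.7 270.8] [ 392.3 -386.1    0. ]
rack_bore0 0.91 [214.7 264.3] [ 381.6 -428.7   48. ]
rack_bore0 0.57 [212.  251.5] [ 391.5 -378.9   48. ]
rack_bore1 0.91 [214.7 264.3] [ 381.6 -428.7   48. ]
rack_bore1 0.57 [212.  251.5] [ 391.5 -378.9   48. ]
rack_bore2 0.91 [214.7 264.3] [ 381.6 -428.7   48. ]
rack_bore2 0.57 [212.  251.5] [ 391.5 -378.9   48. ]
ref_cell 0.8 [209.1 256.6] [ 374.1 -416.    62. ]
filter_plate 0.24 [213.3 268.7] [ 369.3 -459.3   60. ]
slot_mouth 0.88 [205.2 165.4] [512.7  62.4  70. ]
slot_mouth 0.34 [234.5 317.3] [ 354.6 -625.6   70. ]
stopwatch 0.88 [233.3 313.1] [ 381.6 -537.1    0. ]
beaker_100 0.54 [299.6 195.1] [ 747.  -124.3    0. ]
```

View pics/top0.png

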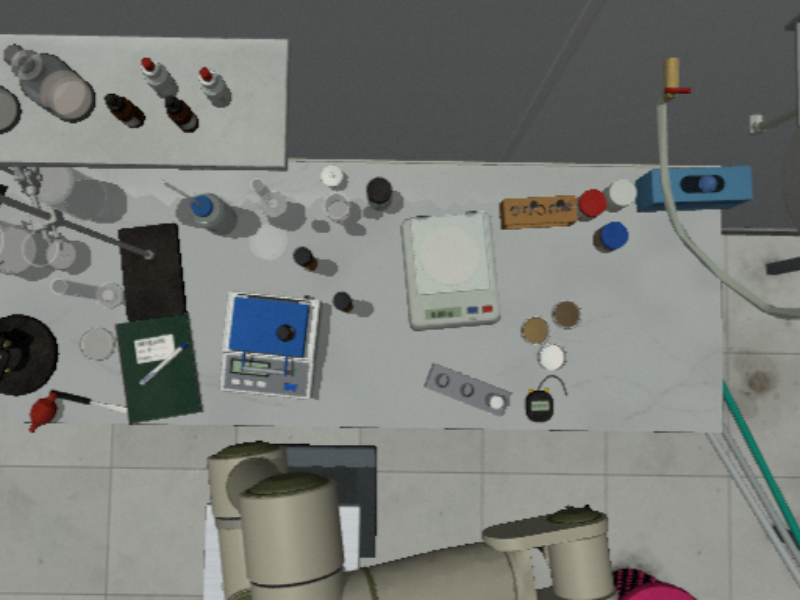

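View pics/side0.png

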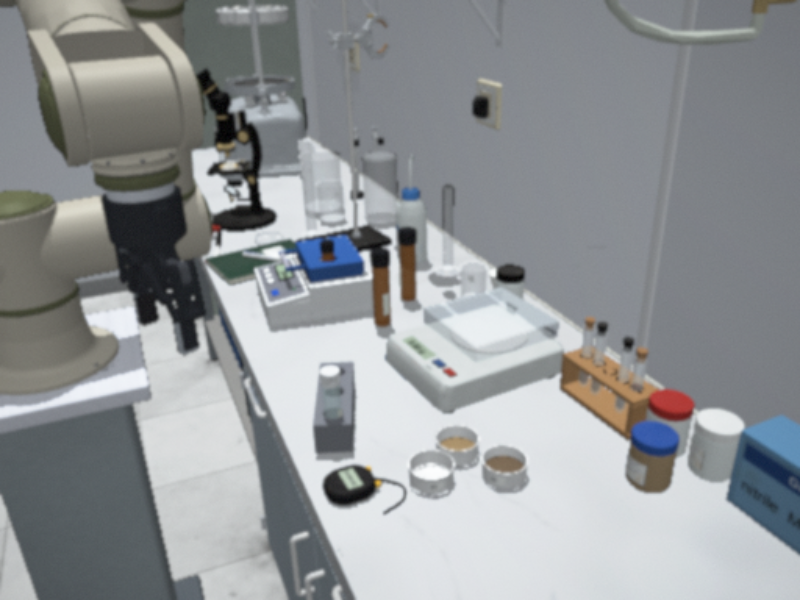

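The top view shows the photometer at left, turned by about -0.09 rad. The black cap is at (285,332) in the 800 px view. The rack is at (468,390) with its two left bores free and the white cap at (497,401). Two tall black-capped amber bottles, the look-alikes, stand to the right of and behind the photometer.

```bash
cat >> h.py <<'E'
def go(p,tooly=None):
    """shift in tool axes to reach p; az (rad) so that the tool y lies along world direction angle tooly (mod pi)"""
    T=tool(); d=T[:3,:3].T@(np.array(p)-T[:3,3]); a=0
    if tooly is not None:
        v=T[:3,:3].T@np.array([np.cos(tooly),np.sin(tooly),0]); a=np.arctan2(-v[0],v[1]); a=(a+np.pi/2)%np.pi-np.pi/2
    n=np.linalg.norm(d); print("shift",np.round(d,1),"az %.3f"%a,"rows>=%.1f"%max(n/62.5,abs(a)/.186),"z-axis",np.round(T[:3,2],3),"pos",np.round(T[:3,3],1))
    return d
E
python3 - <<'E'
from h import *
go([420,-60,300]); go([505,-13,300],1.48)
print(np.round(tool()[:3,:3],3)); c=cap("wrist"); print(np.round(c["mount"],2))
E
```

```text
shift [ 372.6 -322.1  -68.7] az 0.000 rows>=8.0 z-axis [-0.  0. -1.] pos [ 183.4 -491.9  231.3]
shift [ 468.7 -336.4  -68.7] az 0.448 rows>=9.3 z-axis [-0.  0. -1.] pos [ 183.4 -491.9  231.3]
[[ 0.937  0.349 -0.   ]
 [ 0.349 -0.937  0.   ]
 [ 0.    -0.    -1.   ]]
[[   0.      0.97    0.26   66.06]
 [   1.     -0.     -0.      1.35]
 [  -0.      0.26   -0.97 -143.29]
 [   0.      0.      0.      1.  ]]
```

```bash
python3 -m jog '[{"tz":-55,"jaw":-1},{"tx":40,"ty":-30,"tz":-15},{"tx":48,"ty":-38},{"tx":48,"ty":-38},{"tx":48,"ty":-38}]' 40 && python3 -m jog '[{"tx":48,"ty":-38},{"tx":48,"ty":-38},{"tx":48,"ty":-38},{"tx":48,"ty":-38},{"tx":32,"ty":-20}]' && python3 -m jog '[{"az":0.15},{"az":0.15},{"az":0.148},{},{}]'
python3 - <<'E'
from h import *
np.set_printoptions(precision=1,suppress=True)
c=cap("wrist"); save(c,"w1.png"); print(tool()[:3,3])
for k,z in dict(sample_cell=80,hood_bar=92,hood_hinge=70,well_mouth=70,slot_mouth=70).items():
    for r in place_of(k,"wrist")[:3]: print(k,round(r["conf"],2),np.array(r["centre"]),atz(c,r["centre"],z),atd(c,r["centre"]))
E
```

```text
[ 183.4 -492.   231.3]
hood_hinge 0.71 [356.7  35.3] [ 357.9 -535.5   70. ] [ 376.6 -546.4   19.1]
slot_mouth 0.55 [351.5  37.1] [ 354.5 -531.2   70. ] [ 372.7 -541.4   19.1]schema error: expected keys tx, ty, tz, ax, ay, az, jaw
```

View pics/w1.png

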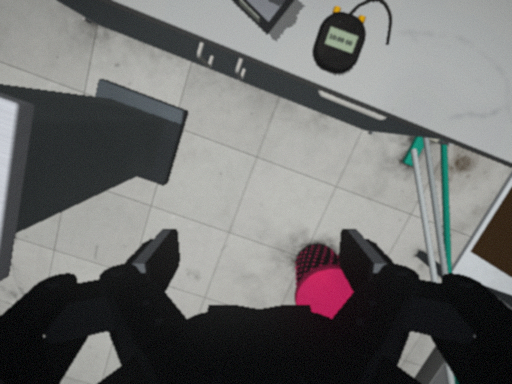

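The move was refused because every row needs all the keys. The arm is still at its start pose, and the picture shows the bench edge and the stopwatch at (340,40).

```bash
python3 -m jog '[{"tx":0,"ty":0,"tz":-55,"ax":0,"ay":0,"az":0,"jaw":-1},{"tx":40,"ty":-30,"tz":-15,"ax":0,"ay":0,"az":0,"jaw":-1},{"tx":48,"ty":-38,"tz":0,"ax":0,"ay":0,"az":0,"jaw":-1},{"tx":48,"ty":-38,"tz":0,"ax":0,"ay":0,"az":0,"jaw":-1},{"tx":48,"ty":-38,"tz":0,"ax":0,"ay":0,"az":0,"jaw":-1}]' 40 && python3 -m jog '[{"tx":48,"ty":-38,"tz":0,"ax":0,"ay":0,"az":0,"jaw":-1},{"tx":48,"ty":-38,"tz":0,"ax":0,"ay":0,"az":0,"jaw":-1},{"tx":48,"ty":-38,"tz":0,"ax":0,"ay":0,"az":0,"jaw":-1},{"tx":48,"ty":-38,"tz":0,"ax":0,"ay":0,"az":0,"jaw":-1},{"tx":32,"ty":-20,"tz":0,"ax":0,"ay":0,"az":0,"jaw":-1}]' && python3 -m jog '[{"tx":0,"ty":0,"tz":0,"ax":0,"ay":0,"az":0.15,"jaw":-1},{"tx":0,"ty":0,"tz":0,"ax":0,"ay":0,"az":0.15,"jaw":-1},{"tx":0,"ty":0,"tz":0,"ax":0,"ay":0,"az":0.15,"jaw":-1}]'
python3 - <<'E'
from h import *
np.set_printoptions(precision=1,suppress=True)
c=cap("wrist"); save(c,"w2.png"); print(tool()[:3,3])
for k,z in dict(sample_cell=80,hood_bar=92,hood_hinge=70,well_mouth=70,slot_mouth=70).items():
    for r in place_of(k,"wrist")[:3]: print(k,round(r["conf"],2),np.array(r["centre"]),atz(c,r["centre"],z),atd(c,r["centre"]))
E
```

```text
time_s: 2.48
eef_pos: [306.1, -291.0, 301.4]
ee_rot: [0.0, 0.984, 0.177, 0.0]
force: [-0.4, -0.3, 0.4]
grip_width: 1.0
grip_force: 0.0
time_s: 3.1
eef_pos: [456.1, -50.9, 301.5]
ee_rot: [0.0, 0.984, 0.179, 0.0]
force: [0.3, -1.2, 0.4]
grip_width: 0.999
grip_force: 0.0
time_s: 3.48
eef_pos: [455.3, -53.2, 301.3]
ee_rot: [0.0, 0.999, -0.049, -0.0]
force: [0.1, 0.3, 0.0]
grip_width: 0.998
grip_force: 0.0
[455.3 -53.3 301.3]
sample_cell 0.83 [303.4  76.2] [ 567.5 -122.1   80. ] [ 559.3 -111.1  145. ]
sample_cell 0.79 [234.1   7.9] [651.6 -43.5  80. ] [637.5 -45.3 119.6]
sample_cell 0.65 [223.  133.5] [506.5 -10.8  80. ] [508.8 -18.3 134.9]
hood_bar 0.86 [200.3 190.6] [433.9  28.7  92. ] [435.1  27.5  96.8]
hood_hinge 0.95 [196.9  88.6] [567.2  17.2  70. ] [563.4  10.8 101.1]
well_mouth 0.63 [226.1 133.7] [505.4 -13.7  70. ] [508.2 -21.8 134.8]
well_mouth 0.19 [200.6 191.1] [427.6  33.9  70. ] [434.4  27.1  97.1]
slot_mouth 0.97 [174.7 130.9] [516.   56.2  70. ] [516.5  46.6 100.9]
```

View pics/w2.png

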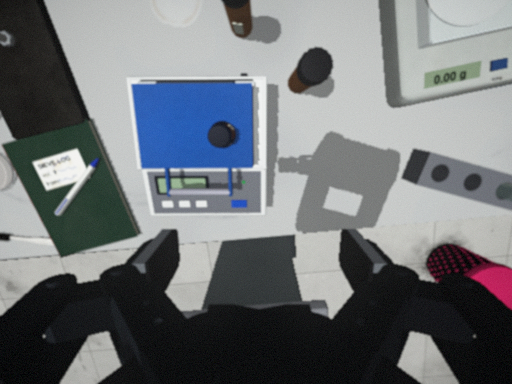

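The wrist view shows the shut blue hood with the black cap at (222,134) and the bar at (200,192). The rack's free bores are at (440,173) and (472,183), and the taller look-alike is at (313,67).

Run:
```python
from h import *
np.set_printoptions(precision=1,suppress=True)
c=cap("wrist"); im=c["color"].astype(int)
v,u=np.mgrid[0:384,0:512]
o=c["w"][:3,3]; d=np.stack([(u-c["cx"])/c["fx"],-(v-c["cy"])/c["fy"],-np.ones_like(u)],-1)@c["w"][:3,:3].T
P=o+d*c["depth"][...,None]
m=(P[...,2]>120)&(abs(P[...,0]-508)<30)&(abs(P[...,1]+18)<30); q=P[m]; print("cap",m.sum(),q.mean(0),(q.min(0)+q.max(0))/2,np.median(q[:,2]))
b=(im[...,2]>im[...,0]+60)&(P[...,2]>90)&(P[...,2]<108)&(P[...,0]>440)&(P[...,0]<600)&(abs(P[...,1]-20)<100)
b=cv2.morphologyEx(b.astype(np.uint8),cv2.MORPH_OPEN,np.ones((5,5)))>0
print("hood",cv2.minAreaRect(P[b][:,:2].astype(np.float32)))
print("hinge-slot-bar")
r=(P[...,2]>42)&(P[...,2]<54)&(abs(P[...,0]-395)<110)&(P[...,1]<-260)&(P[...,1]>-480); print("rack",cv2.minAreaRect(P[r][:,:2].astype(np.float32)),np.median(P[r][:,2]))
for k in("rack_bore0","ref_cell","rack"):
    for x in place_of(k,"wrist")[:4]: print(k,round(x["conf"],2),np.array(x["centre"]),atz(c,x["centre"],48 if k!="rack" else 0))
```

```text
cap 741 [495.  -23.  243.3] [498.7 -22.6 262.4] 135.45151526258212
hood ((517.6903686523438, 22.364192962646484), (145.51104736328125, 105.6124038696289), 85.13846588134766)
hinge-slot-bar
rack ((397.6126403808594, -374.6567687988281), (164.3259735107422, 51.97875213623047), 69.60484313964844) 48.78421563466446
rack_bore0 0.89 [474.7 180.2] [ 400.7 -380.4   48. ]
rack_bore0 0.71 [440.7 170.4] [ 420.8 -327.4   48. ]
rack_bore0 0.69 [505.7 192.6] [ 376.4 -430.5   48. ]
rack 0.85 [449.3 177.5] [ 394.8 -375.4    0. ]
```

Run:
```python
from h import *
go([508.5,-18,190])
```

```text
shift [ 49.7 -40.1 111.3] az 0.000 rows>=2.1 z-axis [-0. -0. -1.] pos [455.3 -53.4 301.3]
```

```bash
python3 -m jog '[{"tx":20,"ty":-16,"tz":45,"ax":0,"ay":0,"az":0,"jaw":-1},{"tx":20,"ty":-16,"tz":45,"ax":0,"ay":0,"az":0,"jaw":-1},{"tx":9.7,"ty":-8.1,"tz":21.3,"ax":0,"ay":0,"az":0,"jaw":-1},{"tx":0,"ty":0,"tz":0,"ax":0,"ay":0,"az":0,"jaw":-1}]'
python3 - <<'E'
from h import *
np.set_printoptions(precision=1,suppress=True)
c=cap("wrist"); save(c,"w3.png"); print(tool()[:3,3])
for r in place_of("sample_cell","wrist")[:3]: print(r["conf"],r["centre"],atz(c,r["centre"],76))
for r in find_in("sample_cell","wrist")[:3]: print(r["conf"],r["centre"],atz(c,r["centre"],130))
E
```

```text
time_s: 4.47
eef_pos: [508.1, -17.6, 188.7]
ee_rot: [-0.0, 0.999, -0.046, -0.002]
force: [-0.7, -0.2, 0.4]
grip_width: 1.0
grip_force: 0.0
[508.4 -18.1 190.1]
0.89 [275.3, 19.6] [653.3 -45.8  76. ]
0.82 [365.2, 112.8] [ 569.9 -122.7   76. ]
0.72 [254.7, 190.6] [505. -14.  76.]
0.87 [272.4, 23.1] [634.8 -39.2 130. ]
0.85 [389.5, 113.2] [ 569.  -119.6  130. ]
```

View pics/w3.png

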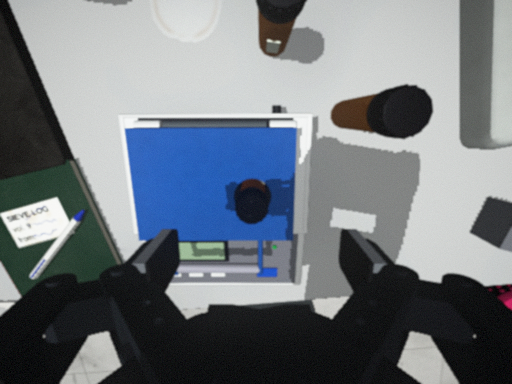

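The cap's top face is at about (252,205), near the tool's midline, with the two taller look-alikes at (280,10) and (403,110).

Run:
```python
from h import *
np.set_printoptions(precision=1,suppress=True)
c=cap("wrist"); im=c["color"].astype(int)
v,u=np.mgrid[0:384,0:512]
d=np.stack([(u-c["cx"])/c["fx"],-(v-c["cy"])/c["fy"],-np.ones_like(u)],-1)@c["w"][:3,:3].T
P=c["w"][:3,3]+d*c["depth"][...,None]
m=(P[...,2]>124)&(P[...,2]<140)&(u>220)&(u<290)&(v>165)&(v<235); q=P[m]; print(m.sum(),np.median(q[:,2]),(np.percentile(q,1,0)+np.percentile(q,99,0))/2,np.ptp(q,0),u[m].mean(),v[m].mean())
t=m&(abs(P[...,2]-np.median(q[:,2]))<1.5); print(cv2.minEnclosingCircle(P[t][:,:2].astype(np.float32)))
go([508.5,-18,105])
```

```text
878 134.49821939264635 [507.1 -12.  130.4] [26.8 26.9 12.7] 249.85649202733484 206.9498861047836
((506.5506896972656, -12.155197143554688), 12.904487609863281)
shift [-0.5 -0.5 86.4] az 0.000 rows>=1.4 z-axis [ 0. -0. -1.] pos [508.7 -18.5 191.4]
```

```bash
python3 -m jog '[{"tx":-2,"ty":-6,"tz":30,"ax":0,"ay":0,"az":0,"jaw":-1},{"tx":0,"ty":0,"tz":30,"ax":0,"ay":0,"az":0,"jaw":-1},{"tx":0,"ty":0,"tz":25,"ax":0,"ay":0,"az":0,"jaw":-1},{"tx":0,"ty":0,"tz":0,"ax":0,"ay":0,"az":0,"jaw":-1},{"tx":0,"ty":0,"tz":0,"ax":0,"ay":0,"az":0,"jaw":0.3}]' 40 && python3 -m jog '[{"tx":0,"ty":0,"tz":0,"ax":0,"ay":0,"az":0,"jaw":1},{"tx":0,"ty":0,"tz":0,"ax":0,"ay":0,"az":0,"jaw":1},{"tx":0,"ty":0,"tz":0,"ax":0,"ay":0,"az":0,"jaw":1},{"tx":0,"ty":0,"tz":0,"ax":0,"ay":0,"az":0,"jaw":1}]'
python3 - <<'E'
from h import *
c=cap("wrist"); save(c,"w4.png")
E
```

```text
time_s: 5.3
eef_pos: [507.8, -12.2, 106.6]
ee_rot: [0.0, 0.999, -0.047, 0.001]
force: [-0.0, -0.1, 1.0]
grip_width: 0.814
grip_force: 0.0
time_s: 5.8
eef_pos: [507.5, -12.0, 105.7]
ee_rot: [0.0, 0.999, -0.047, 0.001]
force: [0.1, 0.6, 5.5]
grip_width: 0.291
grip_force: 39.0
```

View pics/w4.png

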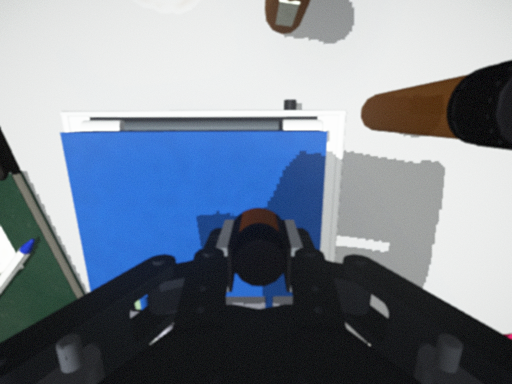

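The cap (258,250) is between the pads, gripped at 39 N and 25 mm wide. Lifting it and carrying it to the first bore.

```bash
python3 -m jog '[{"tx":0,"ty":0,"tz":-20,"ax":0,"ay":0,"az":0,"jaw":1},{"tx":0,"ty":0,"tz":-40,"ax":0,"ay":0,"az":0,"jaw":1},{"tx":0,"ty":0,"tz":-40,"ax":0,"ay":0,"az":0,"jaw":1},{"tx":0,"ty":0,"tz":-30,"ax":0,"ay":0,"az":0,"jaw":1},{"tx":0,"ty":0,"tz":0,"ax":0,"ay":0,"az":0,"jaw":1}]'
python3 - <<'E'
from h import *
go([416.4,-324,190])
E
```

```text
time_s: 6.48
eef_pos: [507.7, -12.0, 236.6]
ee_rot: [0.0, 0.999, -0.047, 0.002]
force: [0.1, 0.1, -1.1]
grip_width: 0.29
grip_force: 39.3
shift [-62.  319.1  46.5] az 0.000 rows>=5.3 z-axis [ 0.004 -0.001 -1.   ] pos [507.7 -12.  236.6]
```

```bash
python3 -m jog '[{"tx":-18,"ty":58,"tz":0,"ax":0,"ay":0,"az":0,"jaw":1},{"tx":-23,"ty":56,"tz":0,"ax":0,"ay":0,"az":0,"jaw":1},{"tx":-23,"ty":56,"tz":10,"ax":0,"ay":0,"az":0,"jaw":1},{"tx":-23,"ty":56,"tz":10,"ax":0,"ay":0,"az":0,"jaw":1},{"tx":-23,"ty":56,"tz":10,"ax":0,"ay":0,"az":0,"jaw":1}]' && python3 -m jog '[{"tx":-12,"ty":10,"tz":15,"ax":0,"ay":0,"az":0,"jaw":1},{"tx":0,"ty":0,"tz":0,"ax":0,"ay":0,"az":0,"jaw":1},{"tx":0,"ty":0,"tz":0,"ax":0,"ay":0,"az":0,"jaw":1}]'
python3 - <<'E'
from h import *
np.set_printoptions(precision=1,suppress=True)
c=cap("wrist"); save(c,"w5.png"); print(tool()[:3,3])
v,u=np.mgrid[0:384,0:512]
d=np.stack([(u-c["cx"])/c["fx"],-(v-c["cy"])/c["fy"],-np.ones_like(u)],-1)@c["w"][:3,:3].T
P=c["w"][:3,3]+d*c["depth"][...,None]
r=(P[...,2]>43)&(P[...,2]<53)&(abs(P[...,0]-397)<110)&(P[...,1]<-260)&(P[...,1]>-480); print("rack",cv2.minAreaRect(P[r][:,:2].astype(np.float32)),np.median(P[r][:,2]))
for x in place_of("rack_bore0","wrist")[:4]: print(round(x["conf"],2),np.array(x["centre"]),atz(c,x["centre"],48))
E
```

```text
time_s: 7.1
eef_pos: [369.7, -283.5, 203.4]
ee_rot: [-0.001, 0.999, -0.047, -0.001]
force: [1.4, 0.2, -1.3]
grip_width: 0.287
grip_force: 39.4
time_s: 7.48
eef_pos: [358.9, -290.6, 189.9]
ee_rot: [-0.0, 0.999, -0.046, -0.0]
force: [0.7, 0.8, -0.0]
grip_width: 0.288
grip_force: 39.5
[ 359.1 -290.6  190.2]
rack ((397.0638427734375, -376.178466796875), (164.18756103515625, 52.16609191894531), 69.6482162475586) 48.75461222489088
0.74 [284.7 124.6] [ 416.3 -323.8   48. ]
0.56 [335.1 137.7] [ 398.  -375.8   48. ]
```

View pics/w5.png

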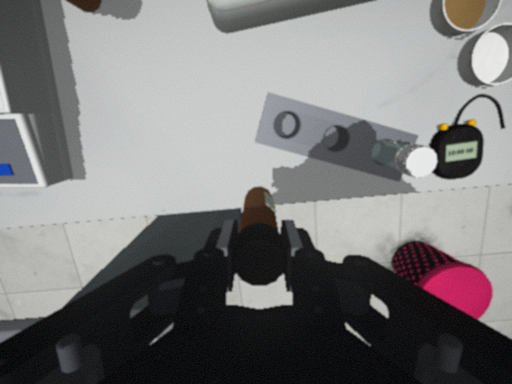

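Both free bores are visible, at (288,124) and (335,138), with the held cell at (258,240) below them. I'll measure how the held cell sits against the tool.

Run:
```python
from h import *
np.set_printoptions(precision=1,suppress=True)
c=cap("wrist"); T=tool(); im=c["color"].astype(int)
v,u=np.mgrid[0:384,0:512]
d=np.stack([(u-c["cx"])/c["fx"],-(v-c["cy"])/c["fy"],-np.ones_like(u)],-1)@np.array(c["mount"])[:3,:3].T
P=np.array(c["mount"])[:3,3]+d*c["depth"][...,None]
w=(u>225)&(u<292)&(v>180)&(v<290)
for z0 in range(-36,88,8):
    m=w&(P[...,2]>=z0)&(P[...,2]<z0+8); q=P[m]
    if len(q)>10: print(z0,len(q),"x",np.percentile(q[:,0],[2,50,98]),"y",np.percentile(q[:,1],[2,98]),q[:,2].mean())
go([416.2,-324.5,140])
```

```text
-36 2094 x [-11.6   0.4  12.4] y [-11.8  13.2] -29.400754732152205
-28 624 x [-9.7 10.3 12.7] y [-14.5  15.8] -24.734072776516218
-20 440 x [ 5.  11.2 12.8] y [-15.5  16.7] -15.991612686617104
-12 261 x [ 4.3 11.5 12.7] y [-16.6  17.9] -8.869706263788109
-4 189 x [ 2.3  9.3 10.8] y [-11.7  13. ] 0.030506788811749775
4 162 x [ 2.5  9.2 10.8] y [-10.7  11.3] 7.894159392576546
12 137 x [ 2.6  8.9 10.7] y [-10.7  11.2] 15.881647624440717
20 125 x [ 2.5  9.2 10.7] y [-10.7  11.4] 23.75283105750909
28 131 x [ 2.9  9.2 10.8] y [-10.5  11.3] 31.61378350434554
36 99 x [ 3.1  9.5 10.8] y [-10.6  11.7] 39.77830232620921
44 87 x [ 3.   9.7 10.8] y [-10.6  11.1] 47.889679760687415
52 75 x [ 3.2  9.8 10.9] y [-10.7  11.2] 55.83140344023547
60 60 x [ 2.4  9.6 10.6] y [-11.1   9. ] 64.27303755683333
68 60 x [ 3.3  9.1 10.6] y [-10.5  10.9] 72.08726354489885
shift [59.9 28.4 50.4] az 0.000 rows>=1.3 z-axis [ 0. -0. -1.] pos [ 359.1 -290.7  190.4]
```

```bash
python3 -m jog '[{"tx":30,"ty":14,"tz":0,"ax":0,"ay":0,"az":0,"jaw":1},{"tx":29.9,"ty":14.4,"tz":10,"ax":0,"ay":0,"az":0,"jaw":1},{"tx":0,"ty":0,"tz":30,"ax":0,"ay":0,"az":0,"jaw":1},{"tx":0,"ty":0,"tz":15,"ax":0,"ay":0,"az":0,"jaw":1},{"tx":0,"ty":0,"tz":0,"ax":0,"ay":0,"az":0,"jaw":1}]' && python3 -m jog '[{"tx":0,"ty":0,"tz":5,"ax":0,"ay":0,"az":0,"jaw":1},{"tx":0,"ty":0,"tz":5,"ax":0,"ay":0,"az":0,"jaw":1},{"tx":0,"ty":0,"tz":5,"ax":0,"ay":0,"az":0,"jaw":1},{"tx":0,"ty":0,"tz":0,"ax":0,"ay":0,"az":0,"jaw":1}]'
```

```text
time_s: 8.25
eef_pos: [415.3, -324.5, 134.6]
ee_rot: [-0.001, 0.999, -0.046, -0.0]
force: [0.2, 0.7, -0.4]
grip_width: 0.288
grip_force: 39.5
time_s: 8.75
eef_pos: [415.3, -325.0, 119.7]
ee_rot: [-0.0, 0.999, -0.047, -0.0]
force: [0.4, -0.7, -1.1]
grip_width: 0.291
grip_force: 39.5
```

```bash
python3 -m jog '[{"tx":0,"ty":0,"tz":6,"ax":0,"ay":0,"az":0,"jaw":1},{"tx":0,"ty":0,"tz":6,"ax":0,"ay":0,"az":0,"jaw":1},{"tx":0,"ty":0,"tz":6,"ax":0,"ay":0,"az":0,"jaw":1},{"tx":0,"ty":0,"tz":0,"ax":0,"ay":0,"az":0,"jaw":1}]' && python3 -m jog '[{"tx":0,"ty":0,"tz":5,"ax":0,"ay":0,"az":0,"jaw":1},{"tx":0,"ty":0,"tz":5,"ax":0,"ay":0,"az":0,"jaw":1},{"tx":0,"ty":0,"tz":2,"ax":0,"ay":0,"az":0,"jaw":1},{"tx":0,"ty":0,"tz":0,"ax":0,"ay":0,"az":0,"jaw":1}]'
```

```text
time_s: 9.25
eef_pos: [415.3, -324.9, 101.4]
ee_rot: [-0.0, 0.999, -0.047, -0.0]
force: [1.2, -0.6, -1.4]
grip_width: 0.29
grip_force: 39.5
time_s: 9.75
eef_pos: [415.4, -325.1, 89.8]
ee_rot: [-0.0, 0.999, -0.047, -0.0]
force: [0.4, -0.4, -0.6]
grip_width: 0.286
grip_force: 39.5
```

Free passage all the way, so the cell is in the bore. Next I set it down, release and lift clear.

```bash
python3 -m jog '[{"tx":0,"ty":0,"tz":1.5,"ax":0,"ay":0,"az":0,"jaw":1},{"tx":0,"ty":0,"tz":0,"ax":0,"ay":0,"az":0,"jaw":1},{"tx":0,"ty":0,"tz":0,"ax":0,"ay":0,"az":0,"jaw":0},{"tx":0,"ty":0,"tz":0,"ax":0,"ay":0,"az":0,"jaw":-0.5},{"tx":0,"ty":0,"tz":0,"ax":0,"ay":0,"az":0,"jaw":-0.8}]' && python3 -m jog '[{"tx":0,"ty":0,"tz":-20,"ax":0,"ay":0,"az":0,"jaw":-1},{"tx":0,"ty":0,"tz":-40,"ax":0,"ay":0,"az":0,"jaw":-1},{"tx":0,"ty":0,"tz":-50,"ax":0,"ay":0,"az":0,"jaw":-1},{"tx":-30,"ty":0,"tz":-30,"ax":0,"ay":0,"az":0,"jaw":-1},{"tx":0,"ty":0,"tz":0,"ax":0,"ay":0,"az":0,"jaw":-1}]'
python3 - <<'E'
from h import *
np.set_printoptions(precision=1,suppress=True)
c=cap("wrist"); save(c,"w6.png"); print(tool()[:3,3])
v,u=np.mgrid[0:384,0:512]
d=np.stack([(u-c["cx"])/c["fx"],-(v-c["cy"])/c["fy"],-np.ones_like(u)],-1)@c["w"][:3,:3].T
P=c["w"][:3,3]+d*c["depth"][...,None]
for n,x,y in(("sample",416,-325),("ref",379,-427)):
    m=(P[...,2]>100)&(P[...,2]<135)&(abs(P[...,0]-x)<25)&(abs(P[...,1]-y)<25); q=P[m]; print(n,len(q),np.median(q[:,2]) if len(q) else 0,(np.percentile(q,1,0)+np.percentile(q,99,0))/2 if len(q) else 0)
go([432,29.5,200],-0.085)
E
```

```text
time_s: 10.38
eef_pos: [415.5, -325.1, 88.6]
ee_rot: [0.0, 0.999, -0.047, 0.0]
force: [-0.5, -0.2, 0.1]
grip_width: 0.894
grip_force: 0.0
time_s: 11.0
eef_pos: [385.2, -322.9, 230.7]
ee_rot: [0.002, 0.999, -0.047, 0.001]
force: [0.4, 0.1, 0.4]
grip_width: 0.999
grip_force: 0.0
[ 385.4 -322.5  229.1]
sample 584 116.57277174551689 [ 415.2 -324.8  110.1]
ref 657 116.41865133821085 [ 379.  -425.7  109.2]
shift [  13.3 -354.9   28.7] az 1.562 rows>=8.4 z-axis [ 0. -0. -1.] pos [ 385.4 -322.5  229.1]
```

View pics/w6.png

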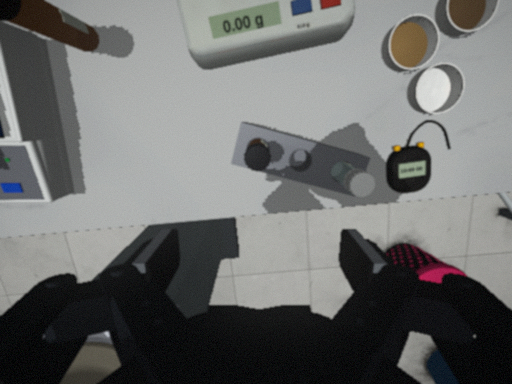

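The black-capped cell stands in the first bore at (257,153), its cap at the same height as the white one at (358,183), so it is home.

```bash
python3 -m jog '[{"tx":0,"ty":-50,"tz":0,"ax":0,"ay":0,"az":0,"jaw":-1},{"tx":0,"ty":-58,"tz":0,"ax":0,"ay":0,"az":0,"jaw":-1},{"tx":0,"ty":-58,"tz":0,"ax":0,"ay":0,"az":0,"jaw":-1},{"tx":0,"ty":-58,"tz":0,"ax":0,"ay":0,"az":0,"jaw":-1},{"tx":0,"ty":-58,"tz":0,"ax":0,"ay":0,"az":0,"jaw":-1}]' && python3 -m jog '[{"tx":13,"ty":-58,"tz":0,"ax":0,"ay":0,"az":0,"jaw":-1},{"tx":0,"ty":-15,"tz":0,"ax":0,"ay":0,"az":0,"jaw":-1}]'
python3 - <<'E'
from h import *
print(np.round(sense()["joints"],3))
E
```

```text
time_s: 11.68
eef_pos: [411.7, -39.4, 227.4]
ee_rot: [-0.0, 0.999, -0.047, -0.001]
force: [1.3, -0.4, 0.1]
grip_width: 1.001
grip_force: 0.0
time_s: 11.92
eef_pos: [431.7, 32.9, 227.3]
ee_rot: [-0.0, 0.999, -0.045, -0.001]
force: [0.1, -0.6, -0.6]
grip_width: 1.003
grip_force: 0.0
[-0.196  0.113  1.758  0.     1.273  1.464]
```

```bash
python3 -m jog '[{"tx":0,"ty":0,"tz":0,"ax":0,"ay":0,"az":-0.176,"jaw":-1},{"tx":0,"ty":0,"tz":0,"ax":0,"ay":0,"az":-0.176,"jaw":-1},{"tx":0,"ty":0,"tz":0,"ax":0,"ay":0,"az":-0.176,"jaw":-1},{"tx":0,"ty":0,"tz":0,"ax":0,"ay":0,"az":-0.176,"jaw":-1},{"tx":0,"ty":0,"tz":0,"ax":0,"ay":0,"az":-0.176,"jaw":-1}]' && python3 -m jog '[{"tx":0,"ty":0,"tz":0,"ax":0,"ay":0,"az":-0.176,"jaw":-1},{"tx":0,"ty":0,"tz":0,"ax":0,"ay":0,"az":-0.176,"jaw":-1},{"tx":0,"ty":0,"tz":0,"ax":0,"ay":0,"az":-0.176,"jaw":-1},{"tx":0,"ty":0,"tz":0,"ax":0,"ay":0,"az":-0.172,"jaw":-1},{"tx":0,"ty":0,"tz":0,"ax":0,"ay":0,"az":0,"jaw":-1}]'
python3 - <<'E'
from h import *
np.set_printoptions(precision=1,suppress=True)
c=cap("wrist"); save(c,"w7.png"); print(tool()[:3,3])
for k,z in dict(hood_bar=92,hood_hinge=70,slot_mouth=70,well_mouth=70).items():
    for r in place_of(k,"wrist")[:2]: print(k,round(r["conf"],2),np.array(r["centre"]),atz(c,r["centre"],z))
im=c["color"].astype(int); v,u=np.mgrid[0:384,0:512]
d=np.stack([(u-c["cx"])/c["fx"],-(v-c["cy"])/c["fy"],-np.ones_like(u)],-1)@c["w"][:3,:3].T
P=c["w"][:3,3]+d*c["depth"][...,None]
b=(im[...,2]>im[...,0]+60)&(P[...,2]>92)&(P[...,2]<108)&(P[...,0]>445)&(P[...,0]<600)
print("hood",cv2.minAreaRect(P[b][:,:2].astype(np.float32)))
print("bar pts"); q=P[(P[...,2]>80)&(P[...,2]<104)&(P[...,0]>418)&(P[...,0]<445)&(abs(P[...,1]-28)<30)]; print(len(q),np.percentile(q,[2,50,98],axis=0))
go([432,30,110],-0.085)
E
```

```text
time_s: 12.55
eef_pos: [431.4, 29.5, 227.5]
ee_rot: [-0.001, 0.923, 0.386, -0.001]
force: [-0.2, 0.2, -0.3]
grip_width: 1.003
grip_force: 0.0
time_s: 13.18
eef_pos: [431.4, 29.6, 227.7]
ee_rot: [-0.001, 0.737, 0.676, -0.001]
force: [0.5, 0.8, 0.1]
grip_width: 1.002
grip_force: 0.0
[431.4  29.7 227.8]
hood_bar 0.73 [259.5 180.9] [433.4  28.5  92. ]
hood_hinge 0.77 [382.5 179.7] [575.   12.7  70. ]
well_mouth 0.77 [324.3 205. ] [507.2 -12.5  70. ]
well_mouth 0.56 [291.6 168. ] [470.9  35.3  70. ]
hood ((506.13153076171875, 22.475120544433594), (145.42852783203125, 129.10682678222656), 85.0280990600586)
bar pts
551 [[425.9  -0.9  92.5]
 [432.3  28.8  96.7]
 [438.5  56.8  98.4]]
shift [  0.2   0.5 118.3] az -0.001 rows>=1.9 z-axis [-0.  0. -1.] pos [431.5  29.9 228.3]
```

View pics/w7.png

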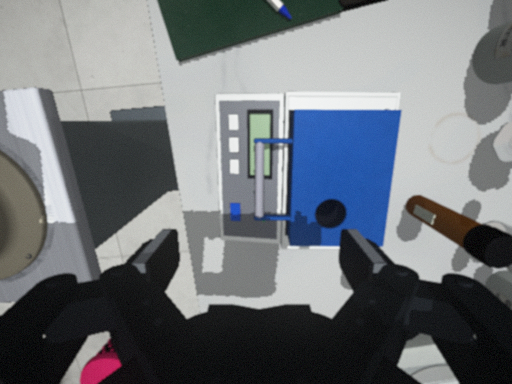

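The wrist view shows the bar at (260,180) along the photometer's y, with a clear gap to the blue hood, and the hood hole is empty. I'll narrow the fingers and then descend onto the bar.

```bash
python3 -m jog '[{"tx":-1,"ty":0.8,"tz":40,"ax":0,"ay":0,"az":0,"jaw":0.34},{"tx":0,"ty":0,"tz":40,"ax":0,"ay":0,"az":0,"jaw":0.34},{"tx":0,"ty":0,"tz":10,"ax":0,"ay":0,"az":0,"jaw":0.34},{"tx":0,"ty":0,"tz":0,"ax":0,"ay":0,"az":0,"jaw":0.34},{"tx":0,"ty":0,"tz":0,"ax":0,"ay":0,"az":0,"jaw":0.34}]' 40
```

```text
time_s: 14.05
eef_pos: [433.0, 28.7, 139.8]
ee_rot: [0.001, 0.736, 0.677, 0.001]
force: [1.1, -1.2, -0.1]
grip_width: 0.332
grip_force: 0.0
```

```bash
python3 -m jog '[{"tx":0,"ty":0,"tz":20,"ax":0,"ay":0,"az":0,"jaw":0.34},{"tx":0,"ty":0,"tz":20,"ax":0,"ay":0,"az":0,"jaw":0.34},{"tx":0,"ty":0,"tz":12,"ax":0,"ay":0,"az":0,"jaw":0.34},{"tx":0,"ty":0,"tz":10,"ax":0,"ay":0,"az":0,"jaw":0.34},{"tx":0,"ty":0,"tz":0,"ax":0,"ay":0,"az":0,"jaw":0.34}]' && python3 -m jog '[{"tx":0,"ty":0,"tz":0,"ax":0,"ay":0,"az":0,"jaw":1},{"tx":0,"ty":0,"tz":0,"ax":0,"ay":0,"az":0,"jaw":1},{"tx":0,"ty":0,"tz":0,"ax":0,"ay":0,"az":0,"jaw":1},{"tx":0,"ty":0,"tz":0,"ax":0,"ay":0,"az":0,"jaw":1}]' 30
python3 - <<'E'
from h import *
T=tool(); t0=T[:3,3]; e=np.array([.9964,-.085,0]); a0=np.arctan2(22,139)
p=lambda th: 141*(-np.cos(a0+th)*e+np.array([0,0,np.sin(a0+th)]))
prev=p(0)
print(t0)
for th in np.arange(.15,1.66,.15):
    s=T[:3,:3].T@(p(th)-prev); prev=p(th); print("%.2f"%th,np.round(s,1),np.round(t0+p(th)-p(0),0))
E
```

```text
time_s: 14.68
eef_pos: [432.2, 28.9, 76.4]
ee_rot: [-0.0, 0.736, 0.677, -0.0]
force: [0.6, 0.4, 0.3]
grip_width: 0.332
grip_force: 0.0
time_s: 15.18
eef_pos: [431.3, 29.0, 76.9]
ee_rot: [-0.001, 0.736, 0.677, -0.001]
force: [-8.6, 0.1, 5.5]
grip_width: 0.101
grip_force: 29.3
[431.27471477  28.95769133  76.89248673]
0.15 [ -0.    4.8 -20.6] [436.  29.  97.]
0.30 [ -0.    7.8 -19.6] [444.  28. 117.]
0.45 [ -0.   10.7 -18.2] [455.  27. 135.]
0.60 [ -0.   13.3 -16.4] [468.  26. 152.]
0.75 [ -0.   15.6 -14.3] [483.  25. 166.]
0.90 [ -0.   17.5 -11.8] [501.  23. 178.]
1.05 [-0.  19.1 -9. ] [520.  21. 187.]
1.20 [-0.  20.2 -6.1] [540.  20. 193.]
1.35 [-0.  20.9 -3. ] [561.  18. 196.]
1.50 [-0.  21.1  0.2] [582.  16. 195.]
1.65 [-0.  20.9  3.3] [603.  14. 192.]
```

```bash
python3 -m jog '[{"tx":0,"ty":4.8,"tz":-20.6,"ax":0,"ay":0,"az":0,"jaw":1},{"tx":0,"ty":7.8,"tz":-19.6,"ax":0,"ay":0,"az":0,"jaw":1},{"tx":0,"ty":0,"tz":0,"ax":0,"ay":0,"az":0,"jaw":1}]'
```

```text
time_s: 15.55
eef_pos: [443.7, 27.9, 117.7]
ee_rot: [-0.001, 0.736, 0.677, -0.001]
force: [-9.5, -0.8, 3.8]
grip_width: 0.1
grip_force: 29.9
```

```bash
python3 -m jog '[{"tx":0,"ty":10.7,"tz":-18.2,"ax":0,"ay":0,"az":0,"jaw":1},{"tx":0,"ty":13.3,"tz":-16.4,"ax":0,"ay":0,"az":0,"jaw":1},{"tx":0,"ty":15.6,"tz":-14.3,"ax":0,"ay":0,"az":0,"jaw":1},{"tx":0,"ty":17.5,"tz":-11.8,"ax":0,"ay":0,"az":0,"jaw":1}]' && python3 -m jog '[{"tx":0,"ty":19.1,"tz":-9,"ax":0,"ay":0,"az":0,"jaw":1},{"tx":0,"ty":20.2,"tz":-6.1,"ax":0,"ay":0,"az":0,"jaw":1},{"tx":0,"ty":20.9,"tz":-3,"ax":0,"ay":0,"az":0,"jaw":1},{"tx":0,"ty":0,"tz":0,"ax":0,"ay":0,"az":0,"jaw":1}]'
```

```text
time_s: 16.05
eef_pos: [500.9, 22.9, 179.5]
ee_rot: [-0.0, 0.736, 0.677, -0.001]
force: [-6.7, -2.0, 6.3]
grip_width: 0.104
grip_force: 30.0
time_s: 16.55
eef_pos: [562.9, 17.5, 196.8]
ee_rot: [0.001, 0.736, 0.677, 0.001]
force: [-1.0, -1.8, 7.0]
grip_width: 0.101
grip_force: 30.6
```

```bash
python3 -m jog '[{"tx":0,"ty":21.1,"tz":0.2,"ax":0,"ay":0,"az":0,"jaw":1},{"tx":0,"ty":17,"tz":2.5,"ax":0,"ay":0,"az":0,"jaw":1},{"tx":0,"ty":0,"tz":0,"ax":0,"ay":0,"az":0,"jaw":1},{"tx":0,"ty":0,"tz":0,"ax":0,"ay":0,"az":0,"jaw":0.4},{"tx":0,"ty":0,"tz":0,"ax":0,"ay":0,"az":0,"jaw":0.3}]' && python3 -m jog '[{"tx":0,"ty":0,"tz":0,"ax":0,"ay":0,"az":0,"jaw":0.3},{"tx":0,"ty":0,"tz":-30,"ax":0,"ay":0,"az":0,"jaw":0.3},{"tx":0,"ty":0,"tz":-40,"ax":0,"ay":0,"az":0,"jaw":0},{"tx":0,"ty":0,"tz":0,"ax":0,"ay":0,"az":0,"jaw":-1}]'
python3 - <<'E'
from h import *
go([470,50,280],1.486)
c=cap("side"); cv2.imwrite("pics/s2.png",cv2.resize(c["color"][100:250,120:320],(800,600))[:,:,::-1])
E
```

```text
time_s: 17.18
eef_pos: [599.1, 15.1, 192.8]
ee_rot: [-0.0, 0.736, 0.677, -0.0]
force: [0.4, -0.5, -0.8]
grip_width: 0.351
grip_force: 0.0
time_s: 17.68
eef_pos: [600.5, 14.8, 265.9]
ee_rot: [0.002, 0.736, 0.677, 0.002]
force: [0.2, 1.3, -0.6]
grip_width: 0.699
grip_force: 0.0
shift [  24.2 -132.9  -14.9] az -1.570 rows>=8.4 z-axis [ 0.006 -0.001 -1.   ] pos [600.5  14.8 265.9]
```

View pics/s2.png

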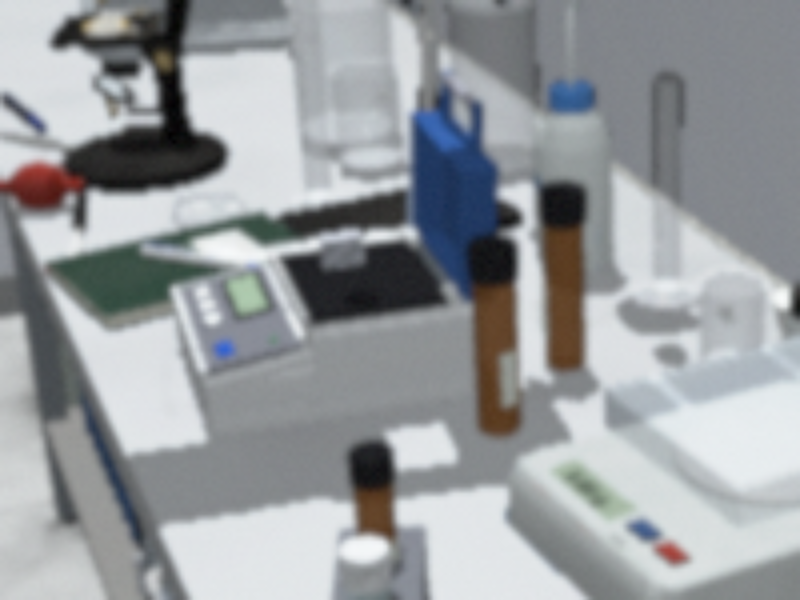

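The side view shows the blue hood standing upright at (455,200), with the aluminium grip of the plate free on the deck at (345,250). The black-capped cell is in the rack at (372,480).

```bash
python3 -m jog '[{"tx":17,"ty":-44,"tz":0,"ax":0,"ay":0,"az":0,"jaw":-1},{"tx":16.7,"ty":-43.7,"tz":0,"ax":0,"ay":0,"az":0,"jaw":-1},{"tx":0,"ty":0,"tz":0,"ax":0,"ay":0,"az":-0.175,"jaw":-1},{"tx":0,"ty":0,"tz":0,"ax":0,"ay":0,"az":-0.175,"jaw":-1},{"tx":0,"ty":0,"tz":0,"ax":0,"ay":0,"az":-0.175,"jaw":-1}]' 60 && python3 -m jog '[{"tx":0,"ty":0,"tz":0,"ax":0,"ay":0,"az":-0.175,"jaw":-1},{"tx":0,"ty":0,"tz":0,"ax":0,"ay":0,"az":-0.175,"jaw":-1},{"tx":0,"ty":0,"tz":0,"ax":0,"ay":0,"az":-0.175,"jaw":-1},{"tx":0,"ty":0,"tz":0,"ax":0,"ay":0,"az":-0.175,"jaw":-1},{"tx":0,"ty":0,"tz":0,"ax":0,"ay":0,"az":-0.175,"jaw":-1}]' && python3 -m jog '[{"tx":0,"ty":0,"tz":30,"ax":0,"ay":0,"az":-0.17,"jaw":-1},{"tx":0,"ty":0,"tz":30,"ax":0,"ay":0,"az":0,"jaw":-1},{"tx":0,"ty":0,"tz":0,"ax":0,"ay":0,"az":0,"jaw":-1}]'
cat > pl.py <<'E'
from h import *
np.set_printoptions(precision=1,suppress=True)
c=cap("wrist"); v,u=np.mgrid[0:384,0:512]
for k,z in dict(slot_mouth=70,filter_plate=61).items():
    for r in place_of(k,"wrist")[:2]: print(k,round(r["conf"],2),np.array(r["centre"]),atz(c,r["centre"],z))
d=np.stack([(u-c["cx"])/c["fx"],-(v-c["cy"])/c["fy"],-np.ones_like(u)],-1)@c["w"][:3,:3].T
P=c["w"][:3,3]+d*c["depth"][...,None]
m=(P[...,2]>80)&(P[...,2]<105)&(abs(P[...,0]-516)<35)&(abs(P[...,1]-55)<40); q=P[m]
print(len(q),np.percentile(q,[1,50,99],axis=0))
t=m&(P[...,2]>np.percentile(q[:,2],60)-3); print("grip top",cv2.minAreaRect(P[t][:,:2].astype(np.float32)),np.median(P[t][:,2]))
dk=(abs(P[...,2]-72)<6)&(abs(P[...,0]-500)<40); print("deck z",np.median(P[dk][:,2]))
go([516,56,150],1.486); print(np.round(sense()["joints"],2))
E
python3 pl.py
```

```text
time_s: 18.35
eef_pos: [514.5, 55.9, 261.6]
ee_rot: [-0.001, 0.533, 0.846, -0.0]
force: [-0.6, -0.1, 0.5]
grip_width: 0.998
grip_force: 0.0
time_s: 18.98
eef_pos: [514.5, 55.8, 261.5]
ee_rot: [-0.001, 0.124, 0.992, 0.0]
force: [-0.1, -0.6, 0.3]
grip_width: 0.997
grip_force: 0.0
time_s: 19.35
eef_pos: [513.6, 55.9, 200.3]
ee_rot: [-0.003, 0.042, 0.999, 0.0]
force: [-0.1, -0.0, -0.0]
grip_width: 1.003
grip_force: 0.0
slot_mouth 0.91 [258.3 179.9] [512.   54.5  70. ]
slot_mouth 0.36 [257.6 176.7] [508.5  54.1  70. ]
filter_plate 0.9 [260.1 176.3] [510.2  56.6  61. ]
369 [[496.6  51.4  83.6]
 [510.8  57.3  95.5]
 [527.3  63.   97.1]]
grip top ((512.2804565429688, 57.236881256103516), (9.79986572265625, 30.72555923461914), 85.07989501953125) 95.54403946908334
deck z 71.00767661420741
shift [-0.5  0.4 53.7] az -0.000 rows>=0.9 z-axis [ 0. -0. -1.] pos [515.4  55.7 203.7]
[-0.1  0.3  1.6  0.   1.3 -1.6]
```

```bash
python3 -m jog '[{"tx":2,"ty":1.3,"tz":50,"ax":0,"ay":0,"az":0,"jaw":-0.6},{"tx":0,"ty":0,"tz":40,"ax":0,"ay":0,"az":0,"jaw":-0.2},{"tx":0,"ty":0,"tz":10,"ax":0,"ay":0,"az":0,"jaw":-0.2},{"tx":0,"ty":0,"tz":0,"ax":0,"ay":0,"az":0,"jaw":-0.2},{"tx":0,"ty":0,"tz":0,"ax":0,"ay":0,"az":0,"jaw":-0.2}]'; python3 pl.py
```

```text
time_s: 20.12
eef_pos: [514.2, 57.1, 104.6]
ee_rot: [0.002, 0.042, 0.999, -0.0]
force: [0.5, -0.1, -0.2]
grip_width: 0.598
grip_force: 0.0
slot_mouth 0.76 [261.7 207.5] [511.6  58.4  70. ]
filter_plate 0.87 [260.4 203.3] [511.4  57.6  61. ]
892 [[496.4  51.9  81.7]
 [509.4  57.8  95.5]
 [527.4  63.4  97.1]]
grip top ((512.498046875, 57.65795135498047), (9.87122631072998, 32.49399948120117), 84.82835388183594) 95.62763985947893
deck z 70.97557349242442
shift [ -2.4  -0.9 -46.1] az 0.000 rows>=0.7 z-axis [ 0. -0. -1.] pos [513.8  57.1 103.9]
[-0.1  0.4  1.7 -0.   1.  -1.6]
```

```bash
python3 -m jog '[{"tx":1.3,"ty":0.5,"tz":20,"ax":0,"ay":0,"az":0,"jaw":0.2},{"tx":0,"ty":0,"tz":9.5,"ax":0,"ay":0,"az":0,"jaw":0.4},{"tx":0,"ty":0,"tz":0,"ax":0,"ay":0,"az":0,"jaw":0.5},{"tx":0,"ty":0,"tz":0,"ax":0,"ay":0,"az":0,"jaw":1},{"tx":0,"ty":0,"tz":0,"ax":0,"ay":0,"az":0,"jaw":1}]' 60 && python3 -m jog '[{"tx":0,"ty":0,"tz":0,"ax":0,"ay":0,"az":0,"jaw":1},{"tx":0,"ty":0,"tz":0,"ax":0,"ay":0,"az":0,"jaw":1},{"tx":0,"ty":0,"tz":-6,"ax":0,"ay":0,"az":0,"jaw":1},{"tx":0,"ty":0,"tz":-6,"ax":0,"ay":0,"az":0,"jaw":1},{"tx":0,"ty":0,"tz":0,"ax":0,"ay":0,"az":0,"jaw":1}]'
```

```text
time_s: 20.9
eef_pos: [512.4, 57.7, 73.9]
ee_rot: [0.001, 0.042, 0.999, -0.0]
force: [-1.0, -0.7, 2.8]
grip_width: 0.1
grip_force: 59.7
time_s: 21.52
eef_pos: [512.2, 57.8, 85.8]
ee_rot: [0.0, 0.042, 0.999, -0.0]
force: [-0.0, -0.2, -0.8]
grip_width: 0.103
grip_force: 59.4
```

```bash
python3 -m jog '[{"tx":0,"ty":0,"tz":-12,"ax":0,"ay":0,"az":0,"jaw":1},{"tx":0,"ty":0,"tz":-18,"ax":0,"ay":0,"az":0,"jaw":1},{"tx":0,"ty":0,"tz":-18,"ax":0,"ay":0,"az":0,"jaw":1},{"tx":0,"ty":0,"tz":-10,"ax":0,"ay":0,"az":0,"jaw":1},{"tx":0,"ty":0,"tz":0,"ax":0,"ay":0,"az":0,"jaw":1}]' && python3 -m jog '[{"tx":0,"ty":0,"tz":-40,"ax":0,"ay":0,"az":0,"jaw":1},{"tx":0,"ty":0,"tz":-50,"ax":0,"ay":0,"az":0,"jaw":1},{"tx":15,"ty":0,"tz":-50,"ax":0,"ay":0,"az":0,"jaw":1},{"tx":30,"ty":0,"tz":0,"ax":0,"ay":0,"az":0,"jaw":1},{"tx":30,"ty":0,"tz":0,"ax":0,"ay":0,"az":0,"jaw":1}]'
python3 - <<'E'
from h import *
go([440,60,285],0.0)
E
```

```text
time_s: 22.15
eef_pos: [512.2, 57.8, 143.8]
ee_rot: [0.001, 0.042, 0.999, -0.0]
force: [0.3, -0.6, -0.7]
grip_width: 0.099
grip_force: 59.4
time_s: 22.78
eef_pos: [436.3, 64.2, 282.9]
ee_rot: [-0.0, 0.042, 0.999, 0.0]
force: [-0.1, -0.6, -1.5]
grip_width: 0.103
grip_force: 59.4
shift [-4.1 -3.9 -2.1] az 1.486 rows>=8.0 z-axis [-0.001  0.    -1.   ] pos [436.3  64.2 282.9]
```

```bash
python3 -m jog '[{"tx":0,"ty":0,"tz":0,"ax":0,"ay":0,"az":0.165,"jaw":1},{"tx":0,"ty":0,"tz":0,"ax":0,"ay":0,"az":0.165,"jaw":1},{"tx":0,"ty":0,"tz":0,"ax":0,"ay":0,"az":0.165,"jaw":1},{"tx":0,"ty":0,"tz":0,"ax":0,"ay":0,"az":0.165,"jaw":1},{"tx":0,"ty":0,"tz":0,"ax":0,"ay":0,"az":0.165,"jaw":1}]' && python3 -m jog '[{"tx":0,"ty":0,"tz":0,"ax":0,"ay":0,"az":0.165,"jaw":1},{"tx":0,"ty":0,"tz":0,"ax":0,"ay":0,"az":0.165,"jaw":1},{"tx":0,"ty":0,"tz":0,"ax":0,"ay":0,"az":0.165,"jaw":1},{"tx":0,"ty":0,"tz":0,"ax":0,"ay":0,"az":0.166,"jaw":1},{"tx":0,"ty":0,"tz":0,"ax":0,"ay":0,"az":0,"jaw":1}]' && python3 -m jog '[{"tx":0,"ty":0,"tz":0,"ax":0,"ay":0,"az":0,"jaw":1},{"tx":0,"ty":0,"tz":0,"ax":0,"ay":0,"az":0,"jaw":1},{"tx":0,"ty":0,"tz":0,"ax":0,"ay":0,"az":0,"jaw":1}]'
python3 - <<'E'
from h import *
np.set_printoptions(precision=1,suppress=True)
go([440,60,285],0.0)
c=cap("top")
# bench front edge direction: depth step
v,u=np.mgrid[0:384,0:512]
d=np.stack([(u-c["cx"])/c["fx"],-(v-c["cy"])/c["fy"],-np.ones_like(u)],-1)@c["w"][:3,:3].T
P=c["w"][:3,3]+d*c["depth"][...,None]
on=abs(P[...,2])<25; e=[]
for col in range(240,440,4):
    r=np.where(on[220:330,col])[0]
    if len(r): e.append(P[220+r.max(),col,:2])
e=np.array(e); k=np.polyfit(e[:,1],e[:,0],1); print("edge dx/dy",k)
for n,x,y in(("sample",416,-325),("ref",379,-427)):
    m=(P[...,2]>100)&(P[...,2]<135)&(abs(P[...,0]-x)<25)&(abs(P[...,1]-y)<25); print(n,m.sum(),P[m].mean(0))
s=cap("side")
for x in ("filter_plate","sample_cell","hood_bar"):
    for r in place_of(x,"side")[:3]: print(x,round(r["conf"],2),np.array(r["centre"]),atd(s,r["centre"]))
for k2 in("stopwatch","beaker_100"): 
    for r in place_of(k2,"top")[:1]: print(k2,atz(c,r["centre"],0))
E
```

```text
time_s: 23.4
eef_pos: [437.0, 64.1, 282.6]
ee_rot: [-0.001, 0.442, 0.897, -0.0]
force: [-0.0, 0.3, -0.7]
grip_width: 0.101
grip_force: 59.4
time_s: 24.02
eef_pos: [437.1, 64.1, 282.7]
ee_rot: [-0.0, 0.707, 0.708, -0.0]
force: [-0.8, 0.1, -0.3]
grip_width: 0.102
grip_force: 59.4
time_s: 24.4
eef_pos: [437.2, 64.1, 283.3]
ee_rot: [-0.0, 0.707, 0.707, -0.0]
force: [0.0, -1.2, -0.9]
grip_width: 0.096
grip_force: 59.4
shift [-4.1  2.8 -1.7] az 0.001 rows>=0.1 z-axis [-0.  0. -1.] pos [437.2  64.1 283.3]
edge dx/dy [  0.  313.2]
sample 59 [ 412.9 -321.9  115.1]
ref 65 [ 376.2 -423.4  115.4]
filter_plate 0.46 [172.7 104.7] [433.7  74.9 269.1]
sample_cell 0.8 [213.4 231.8] [ 410.9 -333.8   69.8]
sample_cell 0.63 [212.3 253.7] [ 375.7 -437.3   81.8]
hood_bar 0.92 [233.8 126.2] [740.2 421.2  62.8]
stopwatch [ 382.3 -540.     0. ]
beaker_100 [ 773.5 -111.1    0. ]
```

```bash
python3 -c "
from rig import finish_job; print(finish_job())"
```

```text
the job is handed in; nothing more can be done
None
```

The job is handed in. The black-capped cell is home in the rack's first bore, the hood stands open, and the filter plate is held upright about 27 cm above the worktop with its face to the bench front. The verdict was not shown to me.

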